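# Seat the drilling template and wedge it flush against the fence

### The job

Set the aluminium drilling template flat over the two steel pegs of the wooden jig and let go of it. Then slide the wooden wedge, thin end down, into the gap between template and green block, the only gap wide enough (do not force it at the red block), until it presses the template flush along the dark fence. Finish while still gripping the wedge and pressing it firmly down so that the template stays pressed flush, and leave everything else on the bench where it is.

Things in the scene. Friction and masses are not known exactly. Their poses are not given: they have to be found in the camera images.
- jig: wooden drilling jig fixed to the bench. Origin: underside of its base board (6 mm thick, 154 x 150), below the centre of the template when that is flush. x points to the dark fence, y runs along it, z up. A pedestal, 68 (x) x 120 (y), top at z = 38, carries the template. Two steel pegs, 10 mm diameter with coned tops, stand on it at x = -2.5, y = +45 and -45, up to z = 51
- seat (a point): point on top of the jig's pedestal at jig x = -3.5, y = 0, z = 38: a good place to set down the template's origin, in the middle of the play that fence and pegs leave it (about 3.5 mm either way in jig x, 2 mm in jig y); axes as the jig
- fence: dark wooden fence screwed to the jig, parallel to it, 20 (x) x 140 (y) x 54 mm high, top at jig z = 60. Origin: centre of its underside, at jig x = +52, y = 0; its inner face is at jig x = +42
- block_wide: green block screwed to the jig, same axes, 20 (x) x 62 (y) x 48 mm high, top at jig z = 54. Origin: centre of its underside, at jig x = -76 and y = +33 or -33 (the red block is on the other side). Inner face at jig x = -66: 24 mm from the template once that is flush, down to 16 mm before
- wide_gap (a point): middle of the wide gap's mouth, between the green block and the flush template: jig x = -54, at the middle of the green block's length, level with the tops of block and template (jig z = 54). The gap is open down to the base board at jig z = 6. While the template stands off the fence, the gap's middle lies half as far off towards the green block
- block_narrow: red block screwed to the jig, same axes, 35 (x) x 62 (y) x 48 mm high, top at jig z = 54. Origin on its underside at jig x = -76, y = +33 or -33, at the middle of its length; inner face at jig x = -51. It leaves at most 9 mm to the template, too narrow for the wedge
- template: loose aluminium plate 84 (x) x 130 (y) x 16 mm, about 0.3 kg, lying flat; same when turned half round. Origin: centre of its underside. Two slots go through it at y = +45 and -45, each 20 long in x, 14 wide in y, centred at x = 0: on the pegs it can shift in jig x from -7.5 to 0 (flush, stopped by the fence) and 2 mm either way in y. Seated: underside at jig z = 38, top at 54
- template_grip (a point): in the black grip on the template's top, 42 mm above the underside. The grip is 50 long in x, 20 wide in y (take it across y), from 16 to 56 mm above the underside
- wedge: loose beech wedge with yellow top, about 70 g, 92 mm high, standing thin end down in its rest. Origin: centre of its foot (thin end). 36 mm wide in y; 11 mm thick in x at the foot, growing evenly on both faces to 31 mm at 60 mm height. Same when turned half round. In the wide gap, its y along the jig's y, it pushes the template to the fence as it goes down; tight with its foot near jig z = 15
- wedge_head (a point): in the wedge's straight head, 79 mm above its foot. The head is 31 (x) x 36 (y), from 60 to 92 mm above the foot; grip it across y. On its way down the wedge may rub on one side with 5 to 10 N of resistance before it is tight: go on until the foot is near jig z = 15 and the downward push is about 15 N (up to 25 N is fine), which clamps the template well
- rest: fixed dark wooden rest holding the wedge upright, 56 (x) x 66 (y) x 40 mm high, with a pocket 27 x 40 mm open at the top, pocket floor at 6 mm; the wedge stands centred and parallel in it. Origin: centre of its underside. Lift the wedge straight up, by 40 mm or more, to clear it
- drill: bystander: blue and black cordless drill lying on its side, 60 mm high, about 250 x 190 mm; origin under its blue motor housing
- paint_a: bystander: yellow paint bottle, 52 mm diameter, 150 mm high, origin centre of underside
- paint_b: bystander: blue paint bottle, 56 mm diameter, 140 mm high, origin centre of underside
- wheel: bystander: black model wheel lying flat, 64 mm diameter, 14 mm high, origin centre of underside
- parts_box: bystander: small open white plastic box 65 x 45 x 25 mm, origin centre of underside
- driver: bystander: orange screwdriver, 200 mm long, lying along its x, origin at its middle, on the bench
- offcut: bystander: plywood offcut 60 x 90 x 12 mm, origin centre of underside
Mind the look-alikes: they are no part of the job. Of the things shaped like the jig, the wooden one is meant.

How it is judged:
On the way, in this order (a step that is already met when the one before it is completed fails the run):
1. the template lies flat on the pedestal with the pegs in its slots, let go (y of template in the frame of jig between -0.0045 and 0.0045 m and z of template in the frame of jig between 0.034 and 0.041 m and angle between the z axis of template and the z axis of jig, either way round below 0.04 rad and x of template in the frame of jig between -0.01 and 0.003 m and angle between the x axis of template and the x axis of jig, either way round below 0.1 rad and contact force between the fingers and template below 0.2 N), for 0.2 s.
2. the wedge is in the wide gap beside the green block, its foot at least 20 mm below the template's top (y of wedge in the frame of block_wide between -0.018 and 0.018 m and x of wedge in the frame of jig between -0.066 and -0.042 m and z of wedge in the frame of jig below 0.034 m), for 0.1 s.
At the end, for the whole second after the job is handed in: Template down on the pegs (3 mm), within 2 mm of the fence, parallel (0.03 rad), pressed on it over 2 N; wedge upright at the green block (middle 18 mm), foot 20 mm or more below the template's top, pressing template and block over 2.5 N, still gripped (2 N); template untouched (all of step 2 and y of template in the frame of jig between -0.0045 and 0.0045 m and z of template in the frame of jig between 0.034 and 0.041 m and angle between the z axis of template and the z axis of jig, either way round below 0.04 rad and x of template in the frame of jig between -0.002 and 0.003 m and angle between the x axis of template and the x axis of jig, either way round below 0.03 rad and angle between wedge's own z axis and vertical below 0.2 rad and contact force between template and fence above 2 N and contact force between wedge and template above 2.5 N and contact force between wedge and block_wide above 2.5 N and contact force between the fingers and wedge above 2 N and contact force between the fingers and template below 0.2 N and linear speed of wedge below 0.02 m/s); the arm keeps its last pose, push and grip.
It fails at once if the wedge is forced against the red block (over 12 N) (contact force between wedge and block_narrow above 12 N).
It fails at once if a bystander on the bench is moved more than 30 mm (distance of any of drill, paint_a, paint_b, wheel, parts_box, driver, offcut from where it was at the start of the episode above 0.03 m).
It also fails if it takes over 58 s, if anything falls off the work surface, if the arm or the gripper's body presses on something with over 40 N, if the wrist force passes 120 N, or if a joint passes its speed limit or range.

### The arm

A 6-joint arm with a two-finger parallel gripper is mounted at the origin on the work surface. World frame = base frame: x ahead of the robot, y to its left, z up, the work surface at z = 0. Lengths are in m, angles in rad, forces in N, time in s.
With the tool pointing down it reaches from about 0.275 to 0.825 m from the base axis. Payload 5.2 kg.
Tool frame: the origin (TCP) lies between the finger pads; the fingertips stand 19 mm ahead of it and the grasp point (between the pads) is the TCP; z points along the fingers, y is the line along which they close (so a half turn about z gives the same grasp; the last joint's range is limited). The gripper opens to 93 mm and grips with 3 to 60 N. Pads are 15 mm wide; open, the fingers measure 128 mm over their backs; the gripper's body (75 mm by 188 mm) begins 65 mm behind the grasp point.
Start: joints at [1.008, 0.259, 1.535, -0, 1.348, -0.203], TCP at [0.194, 0.515, 0.238] pointing down, gripper open.
Joint ranges: [-3.14, 3.14], [-0.91, 2.08], [0.19, 2.58], [-1.22, 4.36], [0.22, 2.71], [-3.12, 3.12]. Speed limits (rad/s): [2.57, 2.57, 3.14, 3.14, 3.14, 3.14].

### API

Orientations are given as a unit quaternion [w, x, y, z].
In Python, from station import robot, cams, ticket gives the robot as it stands.
- The arm moves only by the tool apply_moves, never from a script. Its argument "motion" is a list of rows, each an object with "travel": the shift along the tool's x, y, z in mm, a list of three; "roll": the turn about the tool's z in degrees; "claw": the closure, from 0 (fully open) to 1 (shut). In form: [{"travel": [x, y, z], "roll": roll, "claw": claw}, ...]. A call has exactly 8 rows; each row is the pose to reach, as a shift and turn from the pose commanded when the call began, along the tool's axes at that moment; what a row does not reach only later rows make up. A row lasts 1/8 s, in which the tool goes at most 62.5 mm and 10.7 degrees, less where a joint would pass 70% of its speed; a pose out of reach is approached as far as the arm can. A call with a gripper value outside its range is refused whole. The fingers move at their own pace and stop on an object; "force" is the grip in N (left out, the last holds). Time passes only in rows, so rows that repeat a pose let the fingers close, or fill a call up. It gives the time, the measured TCP pose, the force, the opening and the grip force at its end, in the units of the state.
- robot.get_state(): the state, without advancing time (a new reading comes with each control period).
- cams.snapshot(name): name is "scene" or "side" or "wrist"; returns (picture, depth): 420x560x3 uint8, blue, green, red; 420x560 float32, m along the optical axis (not along the pixel's ray), 0 where there is no reading.
- cams.camera_model(name): a dict with "K" (3x3 intrinsics, pixels), "world_from_camera" (4x4, takes a point from camera to world coordinates). Camera axes: x right, y up, looking along -z (the intrinsics and any distortion apply to the point x, -y, -z); pixel columns grow to the right and rows downward; lengths in m; the calibration is good to about 2 mm. A picture is of the moment at which its call begins: read the wrist's pose just before it. camera_model takes no time and is no camera call; for the wrist camera it gives the pose at the moment of the call.
- ticket.close_job(): hands the job in; it is judged then, once.
The state is a dict: "clock": time; "q": joint angles; "joint_velocities": joint speeds; "joint_torque": joint torques, N m; "tcp_pos": TCP position; "tcp_rot": TCP orientation; "wrist_force": force on the tool from outside, world axes, zero at the start; "ft_torque": the same for the moment, N m; "opening": finger opening in m; "grip_force": force on a finger pad.
Only numpy, scipy, OpenCV 4.12 (cv2) and the standard library are available. Lean on these libraries where they do the work, as an engineer would, in place of code of your own. Each camera call takes 0.05 s, during which the arm holds its last target. There are 200 camera calls.

## Working session

There is one attempt and no reset: what is moved stays moved. The work goes in short steps, Python scripts to look and compute and a tool call to move; the robot and the scene stay as the last step left them, time stands still between calls to the robot, and variables do not carry over. Pictures are saved under pics/ and viewed, at most 10 in all, crops included, and the job is handed in when it is done.

Besides the shell and the picture viewer there is one more tool, called after ">>>" as a command line: name --argument value ..., lists and objects as JSON in quotes. apply_moves: Moves the arm, as the interface text tells. Its arguments: {"type":"object","properties":{"motion":{"type":"array","items":{"type":"object","properties":{"travel":{"type":"array","items":{"type":"number"}},"roll":{"type":"number"},"claw":{"type":"number"}}}},"force":{"type":"number"}},"required":["motion"]}

```bash
mkdir -p pics; cat > h.py <<'E'
import numpy as np, cv2
from station import robot, cams, ticket
def snap(n):
    m=cams.camera_model(n); p,d=cams.snapshot(n); return p,d,np.array(m["K"]),np.array(m["world_from_camera"]),m
def cloud(d,K,T):
    v,u=np.mgrid[:d.shape[0],:d.shape[1]]
    P=np.stack([(u-K[0,2])/K[0,0]*d,-(v-K[1,2])/K[1,1]*d,-d],-1)
    return P@T[:3,:3].T+T[:3,3]
E
python3 - <<'E'
from h import *
for n in("scene","side"):
    p,d,K,T,m=snap(n); cv2.imwrite(f"pics/{n}0.png",p); np.savez(f"{n}0.npz",p=p,d=d,K=K,T=T); print(n,{k:v for k,v in m.items() if k not in("K","world_from_camera")},T.round(3).tolist(),K.round(1).tolist(),(d>0).mean())
print(robot.get_state())
E
```

```text
scene {} [[-0.663, -0.572, 0.483, 1.101], [0.748, -0.497, 0.439, 0.43], [-0.011, 0.653, 0.757, 0.97], [0.0, 0.0, 0.0, 1.0]] [[387.8, 0.0, 287.4], [0.0, 387.8, 205.0], [0.0, 0.0, 1.0]] 0.9957568027210885
side {} [[0.966, 0.176, -0.189, 0.32], [-0.258, 0.615, -0.745, -0.841], [-0.015, 0.769, 0.64, 0.746], [0.0, 0.0, 0.0, 1.0]] [[382.5, 0.0, 289.3], [0.0, 382.5, 208.5], [0.0, 0.0, 1.0]] 0.9960119047619047
{'clock': 0.1, 'q': array([ 1.00821369e+00,  2.59273745e-01,  1.53596519e+00, -2.76706655e-05,
        1.34799440e+00, -2.02825860e-01]), 'joint_velocities': array([-0.00092588,  0.00105466, -0.00434671,  0.0007916 ,  0.00163018,
        0.00069034]), 'joint_torque': array([ 1.31821362e-03, -4.38211942e+01, -2.84644693e+01,  7.18862540e-02,
        3.60804226e-02, -1.62521712e-05]), 'tcp_pos': array([0.19337615, 0.51439411, 0.23690226]), 'tcp_rot': array([-2.93823827e-04,  1.78906845e-01,  9.83865676e-01, -7.66029977e-04]), 'wrist_force': array([ 0.61076861, -0.9681718 ,  0.51207811]), 'ft_torque': array([0.05853591, 0.04936925, 0.00422069]), 'grip_force': 0.0, 'opening': 0.09285248727570457}
```

View pics/scene0.png

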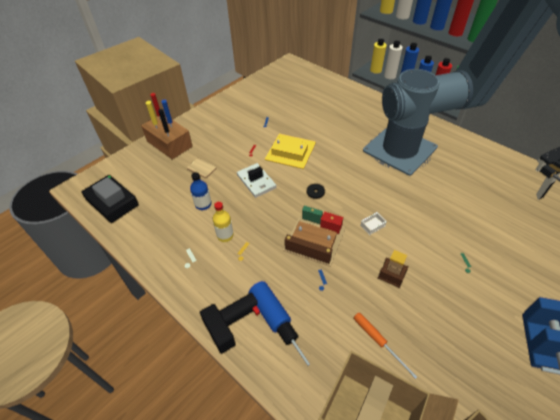

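View pics/side0.png

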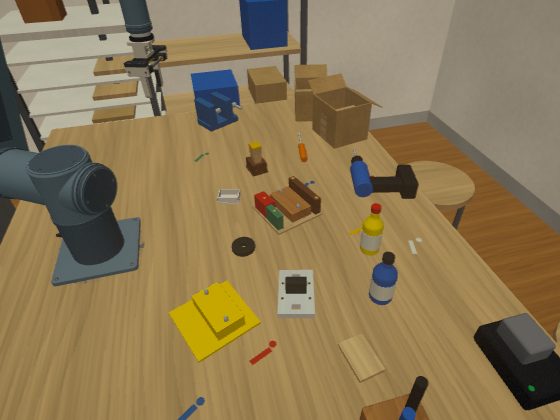

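The scene view shows the template (257,180), wooden jig (313,235), wedge in its rest (395,265) and the yellow look-alike jig (290,150). In the side view they are at (296,292), (288,205), (257,158) and (215,318).

```bash
python3 - <<'E'
import numpy as np,cv2
from h import cloud
pts={"scene":dict(tmpl=(257,180),jig=(313,235),wedge=(395,265)),"side":dict(tmpl=(296,292),jig=(288,205),wedge=(257,160))}
for n in pts:
    f=np.load(n+"0.npz"); X=cloud(f["d"],f["K"],f["T"]); hsv=cv2.cvtColor(f["p"],cv2.COLOR_BGR2HSV)
    for k,(u,v) in pts[n].items():
        w=45; sl=np.s_[v-w:v+w,u-w:u+w]; P=X[sl].reshape(-1,3); H=hsv[sl].reshape(-1,3)
        def rep(name,m):
            Q=P[m]
            if len(Q)<8: print(n,k,name,len(Q));return
            r=cv2.minAreaRect(Q[:,:2].astype(np.float32)*1000); print(n,k,name,len(Q),np.round(r[0],1),np.round(r[1],1),round(r[2],1),"z",np.percentile(Q[:,2],[5,50,95]).round(3))
        z=P[:,2]; h,s,val=H.T
        if k=="tmpl":
            rep("plate",(abs(z-.016)<.004)&(s<60)&(val>100)); rep("griptop",(abs(z-.056)<.006)&(val<80)); 
        if k=="jig":
            rep("green",(h>60)&(h<95)&(s>100)&(z>.05)&(z<.06)); rep("red",((h<6)|(h>172))&(s>150)&(z>.05)&(z<.06)); rep("fence",(z>.057)&(z<.066)); rep("ped",(abs(z-.038)<.003))
        if k=="wedge":
            rep("head",(h>18)&(h<32)&(s>150)&(z>.08)); rep("resttop",(abs(z-.04)<.004)&(val<120))
E
```

```text
scene tmpl plate 465 [ 474.  -285.9] [133.7  85.8] 74.0 z [0.013 0.015 0.019]
scene tmpl griptop 61 [ 475.  -285.1] [22.4 45.3] 67.5 z [0.052 0.055 0.058]
scene jig green 69 [485.7 -28.9] [20.5 57.1] 20.7 z [0.05  0.053 0.055]
scene jig red 174 [468.8  35. ] [37.1 61.2] 19.2 z [0.051 0.053 0.056]
scene jig fence 288 [535.9  26.6] [142.4 138.9] 17.3 z [0.057 0.06  0.063]
scene jig ped 684 [533.4  24.6] [146.4 136.1] 19.4 z [0.035 0.038 0.04 ]
scene wedge head 157 [488.  266.6] [32.9 35.9] 12.9 z [0.095 0.098 0.101]
scene wedge resttop 214 [488.9 266.4] [53.9 63.3] 12.8 z [0.037 0.04  0.043]
side tmpl plate 1131 [ 471.9 -288.9] [132.5  83.5] 74.5 z [0.013 0.016 0.018]
side tmpl griptop 158 [ 471.3 -289.1] [20.5 44.1] 73.4 z [0.052 0.055 0.057]
side jig green 0
side jig red 146 [465.4  33.2] [34.5 64.7] 19.0 z [0.052 0.054 0.056]
side jig fence 203 [551.4  16.5] [140.3 139. ] 30.6 z [0.058 0.06  0.062]
side jig ped 731 [491.9 108.9] [145.8 341.4] 21.3 z [0.035 0.038 0.04 ]
side wedge head 82 [ 414.3 -280.8] [1135.8   39.4] 82.4 z [0.091 0.098 0.101]
side wedge resttop 175 [452.1 325.8] [135.4 636. ] 11.9 z [0.036 0.04  0.043]
```

```bash
cat >> h.py <<'E'
from scipy.spatial.transform import Rotation as Ro
def delta(x,y,z,yaw):
    "travel mm and roll deg to put TCP at x,y,z(mm) with tool y along yaw deg (mod 180)"
    s=robot.get_state(); w,a,b,c=s["tcp_rot"]; R=Ro.from_quat([a,b,c,w]).as_matrix(); p=s["tcp_pos"]*1000
    t=R.T@(np.array([x,y,z])-p); yy=np.degrees(np.arctan2(R[1,1],R[0,1])); r=-((yaw-yy+90)%180-90)
    print("t",round(s["clock"],2),"p",p.round(1),"yaw",round(yy,1),"travel",t.round(1),"roll",round(r,1),"tilt",R[:,2].round(3),"F",s["wrist_force"].round(1))
E
python3 - <<'E'
from h import *
T=np.array(cams.camera_model("wrist")["world_from_camera"]); print(T.round(3)); s=robot.get_state(); print(T[:3,3]-s["tcp_pos"]); print(cams.camera_model("wrist")["K"])
delta(545,26,300,109.4); delta(473,-287.5,240,74)
E
```

```text
[[ 0.353 -0.892 -0.282  0.114]
 [ 0.936  0.336  0.107  0.545]
 [-0.    -0.302  0.953  0.384]
 [ 0.     0.     0.     1.   ]]
[-0.07916554  0.03060392  0.14736626]
[[350.6102377    0.         282.89321414]
 [  0.         350.6102377  206.87761659]
 [  0.           0.           1.        ]]
t 0.1 p [193.4 514.4 236.9] yaw 69.4 travel [-501.  -333.4  -62.7] roll -40.0 tilt [-0.001 -0.001 -1.   ] F [ 0.6 -1.   0.5]
t 0.1 p [193.4 514.4 236.9] yaw 69.4 travel [-544.  -652.1   -2.2] roll -4.6 tilt [-0.001 -0.001 -1.   ] F [ 0.6 -1.   0.5]
```

>>> apply_moves --motion '[{"travel":[-45,-30,-5],"roll":-5,"claw":0},{"travel":[-92,-61,-10],"roll":-10,"claw":0},{"travel":[-140,-93,-15],"roll":-15,"claw":0},{"travel":[-188,-125,-20],"roll":-20,"claw":0},{"travel":[-236,-157,-25],"roll":-25,"claw":0},{"travel":[-284,-189,-30],"roll":-30,"claw":0},{"travel":[-332,-221,-30],"roll":-35,"claw":0},{"travel":[-380,-253,-30],"roll":-40,"claw":0}]' --force 25

```text
clock: 1.1
tcp_pos: [0.4609, 0.1425, 0.2675]
tcp_rot: [-0.0, -0.17, 0.985, 0.0]
wrist_force: [0.6, 0.5, 0.6]
opening: 0.0928
grip_force: 0.0
```

```bash
python3 - <<'E'
from h import *
delta(545,26,280,109.4)
E
```

```text
t 1.1 p [460.9 142.5 267.5] yaw 109.5 travel [ -40.3 -137.9  -12.5] roll 0.1 tilt [-0.  0. -1.] F [0.6 0.5 0.6]
```

>>> apply_moves --motion '[{"travel":[-10,-30,-3],"roll":0,"claw":0},{"travel":[-18,-65,-6],"roll":0,"claw":0},{"travel":[-26,-100,-9],"roll":0,"claw":0},{"travel":[-33,-130,-12],"roll":0,"claw":0},{"travel":[-33,-138,-12],"roll":0,"claw":0},{"travel":[-33,-138,-12],"roll":0,"claw":0},{"travel":[-33,-138,-12],"roll":0,"claw":0},{"travel":[-33,-138,-12],"roll":0,"claw":0}]'

```text
clock: 2.1
tcp_pos: [0.5367, 0.026, 0.2798]
tcp_rot: [0.0, -0.169, 0.986, 0.0]
wrist_force: [0.2, 0.4, -1.1]
opening: 0.0929
grip_force: 0.0
```

```bash
python3 - <<'E'
from h import *
delta(545,26,280,109.4)
p,d,K,T,m=snap("wrist"); cv2.imwrite("pics/w1.png",p); np.savez("w1.npz",p=p,d=d,K=K,T=T)
E
```

```text
t 2.1 p [536.7  26.  279.8] yaw 109.5 travel [-7.9 -2.8 -0.2] roll 0.1 tilt [-0.  0. -1.] F [ 0.2  0.4 -1.1]
```

View pics/w1.png

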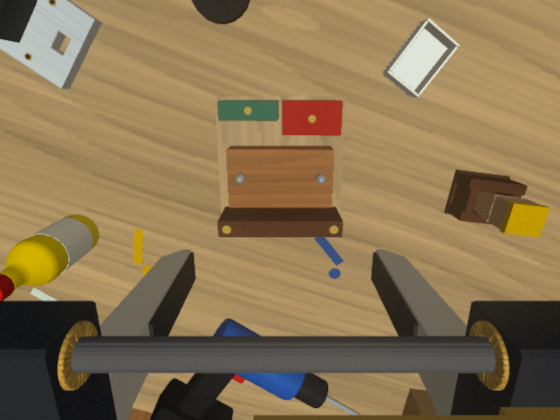

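The wrist view shows the jig: green block (248,110), red block (312,118), pegs (240,178) and (321,178), fence top (280,228). The wedge head is at (524,217). I'll measure by casting rays onto the known heights.

```bash
cat >> h.py <<'E'
def ray(uv,z,K,T):
    uv=np.atleast_2d(np.asarray(uv,float)); D=np.c_[(uv[:,0]-K[0,2])/K[0,0],-(uv[:,1]-K[1,2])/K[1,1],-np.ones(len(uv))]@T[:3,:3].T
    return (T[:3,3]+D*((z-T[2,3])/D[:,2])[:,None])*1000
def rect(mask,z,K,T,near=None):
    "top face of known height: largest blob (nearest to pixel) -> world rect"
    n,l,st,c=cv2.connectedComponentsWithStats(mask.astype(np.uint8))
    i=1+np.argmax(st[1:,4]) if near is None else 1+np.argmin(np.linalg.norm(c[1:]-near,axis=1)+1e3*(st[1:,4]<60))
    ct=max(cv2.findContours((l==i).astype(np.uint8),cv2.RETR_EXTERNAL,cv2.CHAIN_APPROX_NONE)[0],key=cv2.contourArea)[:,0]
    r=cv2.minAreaRect(ray(ct,z,K,T)[:,:2].astype(np.float32)); return np.round(r[0],1),np.round(r[1],1),round(r[2],1),st[i].tolist()
E
python3 - <<'E'
from h import *
f=np.load("w1.npz");p,d,K,T=[f[k] for k in "pdKT"]; X=cloud(d,K,T); z=X[...,2]; h,s,v=cv2.split(cv2.cvtColor(p,cv2.COLOR_BGR2HSV))
print("red",rect(((h<8)|(h>172))&(s>150)&(z>.048)&(z<.06),.054,K,T,(312,118)))
print("green",rect((h>60)&(h<100)&(s>90)&(z>.048)&(z<.06),.054,K,T,(248,110)))
print("fence",rect((z>.056)&(z<.066),.060,K,T,(280,228)))
print("ped",rect((z>.034)&(z<.054)&(s>60),.038,K,T,(280,178)))
print("wedge",rect((h>18)&(h<32)&(s>180)&(z>.085)&(v>120),.098,K,T,(524,217)))
g=cv2.cvtColor(p,cv2.COLOR_BGR2GRAY)
q=[]
for u,w in((240,178),(321,178)):
    m=(s[w-12:w+12,u-12:u+12]<70)&(v[w-12:w+12,u-12:u+12]>70); yy,xx=np.nonzero(m); c=(xx.mean()+u-12,yy.mean()+w-12); a=ray(c,.049,K,T)[0]; q.append(a); print("peg",m.sum(),np.round(c,1),a.round(1))
e=q[1]-q[0]; a=np.arctan2(e[1],e[0]); print("mid",(q[0]+q[1])/2,np.linalg.norm(e[:2]),np.degrees(a),"jig",((q[0]+q[1])/2)[:2]+2.5*np.array([np.sin(a),-np.cos(a)]))
E
```

```text
red (array([467. ,  33.8]), array([34.1, 61. ]), 19.4, [282, 100, 60, 35, 1947])
green (array([482.2, -30.9]), array([17.8, 58.9]), 19.4, [219, 101, 58, 19, 695])
fence (array([590.8,  41.9]), array([ 20.4, 139.6]), 19.4, [217, 219, 126, 18, 2190])
ped (array([542.8,  25.1]), array([ 67.3, 119.7]), 19.4, [226, 149, 108, 59, 6076])
wedge (array([487.4, 266.9]), array([32.2, 36.8]), 12.4, [504, 203, 46, 34, 1128])
peg 67 [239.7 177.9] [554.1 -17.4  49. ]
peg 65 [320.1 178. ] [524.7  66.3  49. ]
mid [539.4268717   24.46222994  49.        ] 88.68453924492252 109.33123651863075 jig [541.78592325  25.28980215]
```

```bash
python3 - <<'E'
from h import *
delta(473,-287,220,74)
E
```

```text
t 2.15 p [536.8  25.9 279.8] yaw 109.5 travel [ 164.3 -273.8   59.7] roll 35.5 tilt [ 0.  0. -1.] F [ 0.2 -0.1  0.2]
```

>>> apply_moves --motion '[{"travel":[20,-35,0],"roll":7,"claw":0},{"travel":[48,-80,0],"roll":14,"claw":0},{"travel":[78,-130,5],"roll":21,"claw":0},{"travel":[108,-180,15],"roll":28,"claw":0},{"travel":[138,-230,30],"roll":35.5,"claw":0},{"travel":[158,-264,50],"roll":35.5,"claw":0},{"travel":[164,-274,60],"roll":35.5,"claw":0},{"travel":[164,-274,60],"roll":35.5,"claw":0}]'

```text
clock: 3.15
tcp_pos: [0.4731, -0.2874, 0.2189]
tcp_rot: [-0.001, 0.141, 0.99, 0.001]
wrist_force: [-0.2, 1.0, 0.4]
opening: 0.093
grip_force: 0.0
```

```bash
python3 - <<'E'
from h import *
p,d,K,T,m=snap("wrist"); cv2.imwrite("pics/w2.png",p); np.savez("w2.npz",p=p,d=d,K=K,T=T)
X=cloud(d,K,T); z=X[...,2]; h,s,v=cv2.split(cv2.cvtColor(p,cv2.COLOR_BGR2HSV))
n,l,st,c=cv2.connectedComponentsWithStats(((z>.010)&(z<.020)).astype(np.uint8))
print([(a.tolist(),b.round().tolist()) for a,b in zip(st,c) if a[4]>500])
m=(z>.010)&(z<.022)&(np.hypot(X[...,0]-.473,X[...,1]+.287)<.09)
print("plate",rect(m,.016,K,T)); print("grip",rect((z>.050)&(z<.062)&(np.hypot(X[...,0]-.473,X[...,1]+.287)<.05),.056,K,T))
delta(473,-287,42,74)
E
```

```text
[([0, 0, 560, 420, 220438], [276.0, 214.0]), ([414, 0, 72, 67, 3688], [450.0, 31.0]), ([216, 141, 131, 82, 8500], [281.0, 180.0]), ([526, 148, 34, 100, 617], [545.0, 194.0]), ([96, 264, 58, 48, 857], [120.0, 288.0])]
plate (array([ 472.7, -287.8]), array([130.,  85.]), 74.5, [216, 141, 131, 82, 8510])
grip (array([ 472. , -287.7]), array([19.7, 50.3]), 74.7, [270, 165, 23, 54, 1133])
t 3.2 p [ 473.6 -286.9  219.7] yaw 73.9 travel [  0.5  -0.4 177.7] roll -0.1 tilt [-0.     0.001 -1.   ] F [0.5 0.9 0.7]
```

View pics/w2.png

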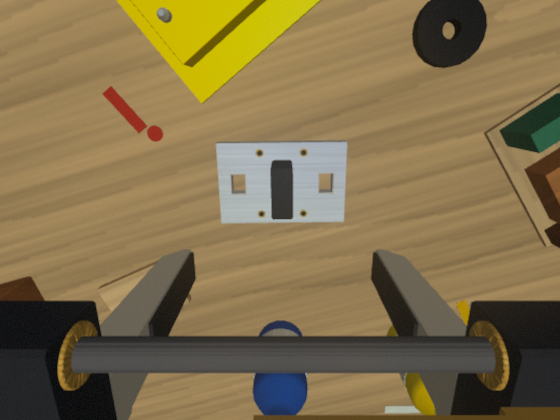

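The template is at (281,181) with its grip at (282,189). The blue bottle sits near the closing path, at (280,380), so I'll check its clearance.

```bash
python3 - <<'E'
from h import *
for n in("scene","side"):
    f=np.load(n+"0.npz"); X=cloud(f["d"],f["K"],f["T"]).reshape(-1,3)
    for lo in(.05,.1):
        Q=X[(X[:,2]>lo)&(X[:,2]<.16)&(abs(X[:,0]-.55)<.25)&(abs(X[:,1]+.2)<.25)]*1000
        k=cv2.connectedComponentsWithStats(np.histogram2d(Q[:,0],Q[:,1],bins=[60,60],range=[[300,900],[-500,100]])[0].clip(0,1).astype(np.uint8))
        print(n,lo,[((s[1]*10+300,s[0]*10-500),(s[3]*10,s[2]*10)) for s in k[2][1:] if s[4]>4])
delta(472.3,-287.8,41,74.5)
E
```

```text
scene 0.05 [((np.int32(450), np.int32(-310)), (np.int32(60), np.int32(50))), ((np.int32(440), np.int32(-60)), (np.int32(70), np.int32(110))), ((np.int32(580), np.int32(-30)), (np.int32(50), np.int32(80))), ((np.int32(640), np.int32(-370)), (np.int32(60), np.int32(60))), ((np.int32(670), np.int32(-220)), (np.int32(70), np.int32(60))), ((np.int32(760), np.int32(10)), (np.int32(40), np.int32(40)))]
scene 0.1 [((np.int32(640), np.int32(-360)), (np.int32(50), np.int32(40))), ((np.int32(680), np.int32(-220)), (np.int32(50), np.int32(50)))]
side 0.05 [((np.int32(440), np.int32(-310)), (np.int32(60), np.int32(40))), ((np.int32(440), np.int32(-70)), (np.int32(60), np.int32(120))), ((np.int32(570), np.int32(-30)), (np.int32(60), np.int32(80))), ((np.int32(630), np.int32(-380)), (np.int32(60), np.int32(60))), ((np.int32(670), np.int32(-230)), (np.int32(60), np.int32(60))), ((np.int32(750), np.int32(10)), (np.int32(50), np.int32(40)))]
side 0.1 [((np.int32(640), np.int32(-370)), (np.int32(50), np.int32(50))), ((np.int32(680), np.int32(-220)), (np.int32(50), np.int32(50)))]
t 3.2 p [ 473.6 -286.9  219.7] yaw 73.9 travel [  0.9  -1.4 178.7] roll -0.6 tilt [-0.     0.001 -1.   ] F [0.5 0.9 0.7]
```

>>> apply_moves --motion '[{"travel":[1,-1.4,35],"roll":-0.6,"claw":0},{"travel":[1,-1.4,80],"roll":-0.6,"claw":0},{"travel":[1,-1.4,125],"roll":-0.6,"claw":0},{"travel":[1,-1.4,160],"roll":-0.6,"claw":0},{"travel":[1,-1.4,177],"roll":-0.6,"claw":0},{"travel":[1,-1.4,177],"roll":-0.6,"claw":0},{"travel":[1,-1.4,177],"roll":-0.6,"claw":0.5},{"travel":[1,-1.4,177],"roll":-0.6,"claw":1}]' --force 40

```text
clock: 4.2
tcp_pos: [0.473, -0.2896, 0.0442]
tcp_rot: [0.001, 0.135, 0.991, -0.001]
wrist_force: [0.3, -0.6, 0.1]
opening: 0.0772
grip_force: 0.0
```

>>> apply_moves --motion '[{"travel":[0,0,0],"roll":0,"claw":1},{"travel":[0,0,0],"roll":0,"claw":1},{"travel":[0,0,0],"roll":0,"claw":1},{"travel":[0,0,0],"roll":0,"claw":1},{"travel":[0,0,-20],"roll":0,"claw":1},{"travel":[0,0,-60],"roll":0,"claw":1},{"travel":[0,0,-110],"roll":0,"claw":1},{"travel":[0,0,-150],"roll":0,"claw":1}]'

```text
clock: 5.2
tcp_pos: [0.4722, -0.2892, 0.1946]
tcp_rot: [0.0, 0.135, 0.991, -0.0]
wrist_force: [1.0, -0.9, 0.1]
opening: 0.001
grip_force: 0.0
```

```bash
python3 - <<'E'
from h import *
delta(538.8,23.9,160,109.4)
E
```

```text
t 5.2 p [ 472.2 -289.2  194.6] yaw 74.5 travel [ 19.6 319.5  34.4] roll -34.9 tilt [ 0.001 -0.001 -1.   ] F [ 1.  -0.9  0.1]
```

The fingers shut empty; I'll look.

```bash
python3 - <<'E'
from h import *
p,d,K,T,m=snap("wrist"); cv2.imwrite("pics/w3.png",p)
X=cloud(d,K,T); z=X[...,2]
near=np.hypot(X[...,0]-.473,X[...,1]+.287)
print("plate",rect((z>.010)&(z<.022)&(near<.09),.016,K,T)); print("grip",rect((z>.050)&(z<.062)&(near<.06),.056,K,T))
print([round(float(x),4) for x in np.percentile(z[(near<.03)],[5,50,95])])
E
```

```text
plate (array([ 472.2, -287.7]), array([130.,  84.]), 74.4, [214, 144, 140, 86, 9504])
grip (array([ 472. , -287.8]), array([19.8, 49.8]), 75.0, [272, 171, 24, 57, 1335])
[0.016, 0.2235, 0.2862]
```

View pics/w3.png

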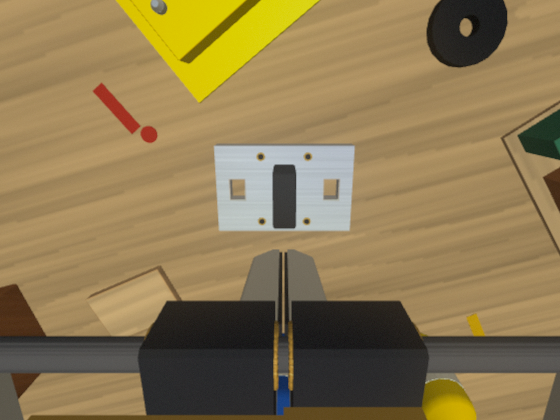

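The template is unmoved at (285,187): the lift began before the fingers had closed. I'll redo the grasp with a longer wait.

>>> apply_moves --motion '[{"travel":[0.3,1.4,0],"roll":0,"claw":0.35},{"travel":[0.3,1.4,0],"roll":0,"claw":0.35},{"travel":[0.3,1.4,0],"roll":0,"claw":0.35},{"travel":[0.3,1.4,20],"roll":0,"claw":0.35},{"travel":[0.3,1.4,60],"roll":0,"claw":0.35},{"travel":[0.3,1.4,105],"roll":0,"claw":0.35},{"travel":[0.3,1.4,140],"roll":0,"claw":0.35},{"travel":[0.3,1.4,153],"roll":0,"claw":0.35}]' --force 40

```text
clock: 6.25
tcp_pos: [0.4705, -0.2861, 0.0367]
tcp_rot: [-0.002, 0.135, 0.991, 0.002]
wrist_force: [-0.1, -0.2, 0.7]
opening: 0.0604
grip_force: 0.0
```

>>> apply_moves --motion '[{"travel":[0,0,0],"roll":0,"claw":0.35},{"travel":[0,0,0],"roll":0,"claw":1},{"travel":[0,0,0],"roll":0,"claw":1},{"travel":[0,0,0],"roll":0,"claw":1},{"travel":[0,0,0],"roll":0,"claw":1},{"travel":[0,0,0],"roll":0,"claw":1},{"travel":[0,0,0],"roll":0,"claw":1},{"travel":[0,0,0],"roll":0,"claw":1}]'

```text
clock: 7.25
tcp_pos: [0.4722, -0.2877, 0.04]
tcp_rot: [0.0, 0.135, 0.991, -0.0]
wrist_force: [-1.7, 0.2, 5.2]
opening: 0.0197
grip_force: 40.0
```

>>> apply_moves --motion '[{"travel":[0,0,-10],"roll":0,"claw":1},{"travel":[0,0,-40],"roll":0,"claw":1},{"travel":[0,0,-80],"roll":0,"claw":1},{"travel":[0,0,-120],"roll":0,"claw":1},{"travel":[0,0,-150],"roll":0,"claw":1},{"travel":[0,0,-160],"roll":0,"claw":1},{"travel":[0,0,-160],"roll":0,"claw":1},{"travel":[0,0,-160],"roll":0,"claw":1}]'

```text
clock: 8.25
tcp_pos: [0.4714, -0.2869, 0.1979]
tcp_rot: [-0.001, 0.135, 0.991, 0.001]
wrist_force: [0.1, 0.8, -2.9]
opening: 0.02
grip_force: 40.0
```

```bash
python3 - <<'E'
from h import *
delta(538.8,23.9,160,109.4);print(robot.get_state()["opening"])
E
```

```text
t 8.25 p [ 471.4 -286.9  197.9] yaw 74.5 travel [ 18.1 317.4  38.5] roll -34.9 tilt [-0.002  0.002 -1.   ] F [ 0.1  0.8 -2.9]
0.02004881807938917
```

>>> apply_moves --motion '[{"travel":[2,25,0],"roll":-3,"claw":1},{"travel":[4,70,0],"roll":-9,"claw":1},{"travel":[7,125,0],"roll":-15,"claw":1},{"travel":[10,180,0],"roll":-21,"claw":1},{"travel":[13,235,0],"roll":-27,"claw":1},{"travel":[16,285,0],"roll":-33,"claw":1},{"travel":[18,312,0],"roll":-34.9,"claw":1},{"travel":[18,317,0],"roll":-34.9,"claw":1}]'

```text
clock: 9.25
tcp_pos: [0.5389, 0.0246, 0.1981]
tcp_rot: [-0.001, -0.17, 0.985, 0.001]
wrist_force: [-0.1, -0.5, -3.6]
opening: 0.0201
grip_force: 40.0
```

>>> apply_moves --motion '[{"travel":[0,0,0],"roll":0,"claw":1},{"travel":[0,0,0],"roll":0,"claw":1},{"travel":[0,0,20],"roll":0,"claw":1},{"travel":[0,0,50],"roll":0,"claw":1},{"travel":[0,0,73],"roll":0,"claw":1},{"travel":[0,0,73],"roll":0,"claw":1},{"travel":[0,0,73],"roll":0,"claw":1},{"travel":[0,0,73],"roll":0,"claw":1}]'

```text
clock: 10.25
tcp_pos: [0.5405, 0.0223, 0.128]
tcp_rot: [0.001, -0.168, 0.986, -0.0]
wrist_force: [-0.8, -0.9, -2.7]
opening: 0.0196
grip_force: 40.0
```

```bash
python3 - <<'E'
from h import *
delta(538.8,23.9,79,109.4);print(robot.get_state()["opening"])
p,d,K,T,m=snap("wrist"); cv2.imwrite("pics/w4.png",p); np.savez("w4.npz",p=p,d=d,K=K,T=T)
delta(538.8,23.9,79,109.4)
E
```

```text
t 10.25 p [540.5  22.3 128. ] yaw 109.4 travel [ 1.1  2.2 49. ] roll -0.0 tilt [ 0.002 -0.    -1.   ] F [-0.8 -0.9 -2.7]
0.019626095225429466
t 10.3 p [540.4  22.4 127.9] yaw 109.4 travel [ 1.1  2.  48.8] roll -0.0 tilt [ 0.002 -0.    -1.   ] F [-0.2  0.1 -2.6]
```

View pics/w4.png

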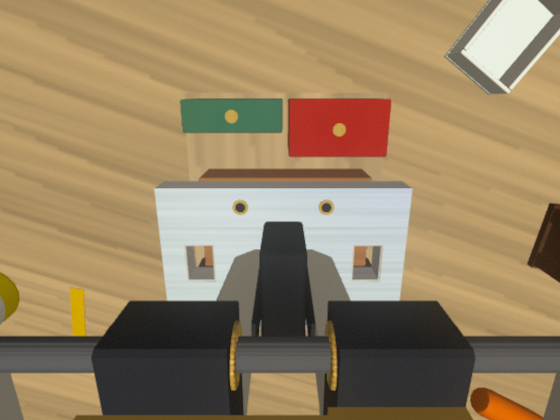

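The template is held level over the jig: slots at (200,262) and (367,262), green block (232,116), red block (338,128). I'll check its position relative to the jig.

```bash
python3 - <<'E'
from h import *
f=np.load("w4.npz");p,d,K,T=[f[k] for k in "pdKT"]; X=cloud(d,K,T); z=X[...,2]; h,s,v=cv2.split(cv2.cvtColor(p,cv2.COLOR_BGR2HSV))
red=rect(((h<8)|(h>172))&(s>150)&(z>.048)&(z<.06),.054,K,T,(338,128)); gr=rect((h>60)&(h<100)&(s>90)&(z>.048)&(z<.06),.054,K,T,(232,116))
print(red,gr)
a=np.radians(19.4); ex=np.array([np.cos(a),np.sin(a)]); ey=np.array([-ex[1],ex[0]])
jig=np.array(red[0])+68.5*ex-33*ey; print("jig from red",jig,"from green",np.array(gr[0])+76*ex+33*ey)
top=(s<60)&(v>140)&(z>.095)&(z<.112); print("ztop",np.median(z[top])); zt=float(np.median(z[top]))
ys,xs=np.nonzero(top); q=ray(np.c_[xs,ys],zt,K,T)[:,:2]-[542.1,25.1]; x=q@ex; y=q@ey
print("tmpl x min (want -45.5)",np.percentile(x,[0,.3,1]),"y",np.percentile(y,[.1,.5,1,99,99.5,99.9]))
sl=[]
for u0,u1 in((184,220),(348,384)):
    mm=~top[240:285,u0:u1]; n,l,st,c=cv2.connectedComponentsWithStats(mm.astype(np.uint8)); i=1+np.argmax(st[1:,4]); b=st[i]
    cc=(u0+b[0]+(b[2]-1)/2,240+b[1]+(b[3]-1)/2); w=ray(cc,zt,K,T)[0,:2]-[542.1,25.1]; print("slot",b,cc,w@ex,w@ey)
E
```

```text
(array([467.4,  33.7]), array([34.5, 61.3]), 19.3, [289, 99, 102, 58, 5602]) (array([482.2, -31.1]), array([18.4, 60. ]), 19.3, [181, 100, 100, 32, 2867])
jig from red [542.97206942  25.32668982] from green [542.92360465  25.27059374]
ztop 0.10414945853804855
tmpl x min (want -45.5) [-44.76947627 -42.66269568 -42.56376822] y [-66.5972755  -66.23679204 -65.79627898  62.41938439  62.85474138
  63.21696972]
slot [  3   6  27  33 822] (np.float64(200.0), np.float64(262.0)) -1.504316980440862 -46.1783494236389
slot [  4   6  28  33 850] (np.float64(365.5), np.float64(262.0)) -1.3720013919867178 43.02986614671393
```

>>> apply_moves --motion '[{"travel":[1.4,1.7,0],"roll":0,"claw":1},{"travel":[1.4,1.7,12],"roll":0,"claw":1},{"travel":[1.4,1.7,24],"roll":0,"claw":1},{"travel":[1.4,1.7,24],"roll":0,"claw":1},{"travel":[1.4,1.7,24],"roll":0,"claw":1},{"travel":[1.4,1.7,24],"roll":0,"claw":1},{"travel":[1.4,1.7,24],"roll":0,"claw":1},{"travel":[1.4,1.7,24],"roll":0,"claw":1}]'

```text
clock: 11.3
tcp_pos: [0.5378, 0.0238, 0.1029]
tcp_rot: [0.0, -0.168, 0.986, -0.0]
wrist_force: [-0.3, 0.5, -3.5]
opening: 0.02
grip_force: 40.0
```

```bash
python3 - <<'E'
from h import *
delta(539,24,78,109.4)
E
```

```text
t 11.3 p [537.8  23.8 102.9] yaw 109.4 travel [-1.2 -0.2 24.9] roll -0.0 tilt [ 0. -0. -1.] F [-0.3  0.5 -3.5]
```

Aligned within about 1 mm; lowering the template.

>>> apply_moves --motion '[{"travel":[-0.7,0,6],"roll":0,"claw":1},{"travel":[-0.7,0,12],"roll":0,"claw":1},{"travel":[-0.7,0,17],"roll":0,"claw":1},{"travel":[-0.7,0,21],"roll":0,"claw":1},{"travel":[-0.7,0,24],"roll":0,"claw":1},{"travel":[-0.7,0,25],"roll":0,"claw":1},{"travel":[-0.7,0,25],"roll":0,"claw":1},{"travel":[-0.7,0,25],"roll":0,"claw":1}]'

```text
clock: 12.3
tcp_pos: [0.5383, 0.0241, 0.078]
tcp_rot: [0.0, -0.168, 0.986, -0.0]
wrist_force: [-3.6, 0.6, 3.8]
opening: 0.0195
grip_force: 40.0
```

>>> apply_moves --motion '[{"travel":[0,0,0],"roll":0,"claw":0.4},{"travel":[0,0,0],"roll":0,"claw":0.4},{"travel":[0,0,0],"roll":0,"claw":0.4},{"travel":[0,0,0],"roll":0,"claw":0.4},{"travel":[0,0,0],"roll":0,"claw":0.4},{"travel":[0,0,0],"roll":0,"claw":0.4},{"travel":[0,0,-20],"roll":0,"claw":0.4},{"travel":[0,0,-60],"roll":0,"claw":0.4}]'

```text
clock: 13.3
tcp_pos: [0.537, 0.0243, 0.1367]
tcp_rot: [-0.002, -0.168, 0.986, 0.001]
wrist_force: [0.7, -0.5, 0.8]
opening: 0.0558
grip_force: 0.0
```

>>> apply_moves --motion '[{"travel":[0,0,-50],"roll":0,"claw":0.3},{"travel":[0,0,-100],"roll":0,"claw":0.3},{"travel":[0,0,-130],"roll":0,"claw":0.3},{"travel":[0,0,-140],"roll":0,"claw":0.3},{"travel":[0,0,-140],"roll":0,"claw":0.3},{"travel":[0,0,-140],"roll":0,"claw":0.3},{"travel":[0,0,-140],"roll":0,"claw":0.3},{"travel":[0,0,-140],"roll":0,"claw":0.3}]'

```text
clock: 14.3
tcp_pos: [0.5381, 0.0241, 0.2768]
tcp_rot: [-0.001, -0.168, 0.986, 0.0]
wrist_force: [-0.6, 1.2, -0.1]
opening: 0.0649
grip_force: 0.0
```

```bash
python3 - <<'E'
from h import *
p,d,K,T,m=snap("wrist"); cv2.imwrite("pics/w5.png",p); np.savez("w5.npz",p=p,d=d,K=K,T=T)
X=cloud(d,K,T); z=X[...,2]; h,s,v=cv2.split(cv2.cvtColor(p,cv2.COLOR_BGR2HSV))
near=np.hypot(X[...,0]-.54,X[...,1]-.024)
red=rect(((h<8)|(h>172))&(s>150)&(z>.048)&(z<.06)&(near<.15),.054,K,T); gr=rect((h>60)&(h<100)&(s>90)&(z>.048)&(z<.06)&(near<.15),.054,K,T)
print(red,gr); t=(s<60)&(v>110)&(near<.085)&(z>.048)&(z<.058); print("tmpl",rect(t,.054,K,T),np.percentile(z[t],[5,50,95]))
print("grip",rect((z>.089)&(z<.1)&(near<.05),.094,K,T))
delta(487.5,266.8,200,102.6)
E
```

```text
(array([467.2,  33.9]), array([33.8, 61. ]), 19.3, [284, 100, 61, 35, 2026]) (array([482.4, -30.9]), array([17.7, 59.1]), 19.3, [220, 101, 59, 19, 671])
tmpl (array([539.8,  25.1]), array([ 85.1, 130. ]), 19.3, [221, 140, 124, 78, 7568]) [0.05261572 0.05415844 0.05541462]
grip (array([538.8,  24.5]), array([49.2, 19.4]), 19.8, [272, 163, 21, 50, 1018])
t 14.35 p [538.2  24.1 277. ] yaw 109.4 travel [-32.9 245.7  77.1] roll 6.8 tilt [-0.001  0.    -1.   ] F [ 0.1  0.2 -0.6]
```

View pics/w5.png

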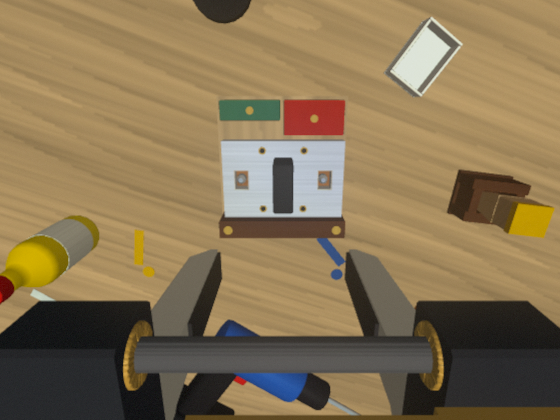

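The template is seated flat, both pegs visible in the slots at (241,180) and (324,180), about 3 mm off the fence. Next, the wedge.

>>> apply_moves --motion '[{"travel":[-4,30,0],"roll":2,"claw":0.2},{"travel":[-11,80,5],"roll":4,"claw":0.2},{"travel":[-18,135,15],"roll":6.8,"claw":0.2},{"travel":[-25,190,30],"roll":6.8,"claw":0.2},{"travel":[-31,230,50],"roll":6.8,"claw":0.2},{"travel":[-33,246,70],"roll":6.8,"claw":0.2},{"travel":[-33,246,77],"roll":6.8,"claw":0.2},{"travel":[-33,246,77],"roll":6.8,"claw":0.2}]'

```text
clock: 15.35
tcp_pos: [0.4879, 0.2664, 0.2004]
tcp_rot: [-0.0, -0.11, 0.994, -0.0]
wrist_force: [0.1, -0.4, -0.6]
opening: 0.0743
grip_force: 0.0
```

```bash
python3 - <<'E'
from h import *
p,d,K,T,m=snap("wrist"); cv2.imwrite("pics/w6.png",p); np.savez("w6.npz",p=p,d=d,K=K,T=T)
X=cloud(d,K,T); z=X[...,2]; h,s,v=cv2.split(cv2.cvtColor(p,cv2.COLOR_BGR2HSV))
near=np.hypot(X[...,0]-.4875,X[...,1]-.2668)
print(rect((near<.04)&(z>.092)&(z<.104),.098,K,T),rect((near<.06)&(z>.035)&(z<.045),.04,K,T))
delta(487.5,266.8,85,102.6)
E
```

```text
(array([486.9, 265.9]), array([33.2, 36.9]), 12.5, [257, 191, 50, 43, 2097]) (array([486.4, 265.8]), array([50.7, 65.6]), 12.5, [245, 164, 74, 55, 1815])
t 15.4 p [488.4 266.3 201.1] yaw 102.5 travel [  0.8   0.7 116.1] roll -0.1 tilt [ 0. -0. -1.] F [-0.4 -0.9  0.1]
```

>>> apply_moves --motion '[{"travel":[1,0,20],"roll":0,"claw":0.2},{"travel":[1,0,60],"roll":0,"claw":0.2},{"travel":[1,0,95],"roll":0,"claw":0.2},{"travel":[1,0,113],"roll":0,"claw":0.2},{"travel":[1,0,116],"roll":0,"claw":0.2},{"travel":[1,0,116],"roll":0,"claw":0.2},{"travel":[1,0,116],"roll":0,"claw":1},{"travel":[1,0,116],"roll":0,"claw":1}]' --force 40

```text
clock: 16.4
tcp_pos: [0.4875, 0.267, 0.0856]
tcp_rot: [0.001, -0.11, 0.994, 0.0]
wrist_force: [0.4, 0.0, 0.7]
opening: 0.059
grip_force: 0.0
```

>>> apply_moves --motion '[{"travel":[0,0,0],"roll":0,"claw":1},{"travel":[0,0,0],"roll":0,"claw":1},{"travel":[0,0,0],"roll":0,"claw":1},{"travel":[0,0,0],"roll":0,"claw":1},{"travel":[0,0,0],"roll":0,"claw":1},{"travel":[0,0,0],"roll":0,"claw":1},{"travel":[0,0,0],"roll":0,"claw":1},{"travel":[0,0,0],"roll":0,"claw":1}]'

```text
clock: 17.4
tcp_pos: [0.4869, 0.2669, 0.0847]
tcp_rot: [0.0, -0.11, 0.994, 0.0]
wrist_force: [-0.1, 0.7, 0.5]
opening: 0.0358
grip_force: 40.0
```

```bash
python3 - <<'E'
from h import *
delta(487,266.2,85,102.6);print(robot.get_state()["opening"])
E
```

```text
t 17.4 p [486.9 266.9  84.7] yaw 102.6 travel [ 0.  -0.7 -0.3] roll -0.0 tilt [ 0.  0. -1.] F [-0.1  0.7  0.5]
0.035848107455980834
```

>>> apply_moves --motion '[{"travel":[0,0,-8],"roll":0,"claw":1},{"travel":[0,0,-25],"roll":0,"claw":1},{"travel":[0,0,-50],"roll":0,"claw":1},{"travel":[0,0,-80],"roll":0,"claw":1},{"travel":[0,0,-110],"roll":0,"claw":1},{"travel":[0,0,-115],"roll":0,"claw":1},{"travel":[0,0,-115],"roll":0,"claw":1},{"travel":[0,0,-115],"roll":0,"claw":1}]'

```text
clock: 18.4
tcp_pos: [0.486, 0.2666, 0.1982]
tcp_rot: [-0.001, -0.11, 0.994, -0.0]
wrist_force: [0.2, -0.4, -0.5]
opening: 0.036
grip_force: 40.0
```

```bash
python3 - <<'E'
from h import *
delta(501.1,-24.4,199,109.35);print(robot.get_state()["opening"])
E
```

```text
t 18.4 p [486.  266.6 198.2] yaw 102.6 travel [  48.7 -287.3   -0.6] roll -6.8 tilt [-0.003 -0.001 -1.   ] F [ 0.2 -0.4 -0.5]
0.03596682362691939
```

>>> apply_moves --motion '[{"travel":[4,-25,0],"roll":-2,"claw":1},{"travel":[12,-75,0],"roll":-4,"claw":1},{"travel":[21,-130,0],"roll":-6.8,"claw":1},{"travel":[31,-185,0],"roll":-6.8,"claw":1},{"travel":[40,-235,0],"roll":-6.8,"claw":1},{"travel":[47,-275,0],"roll":-6.8,"claw":1},{"travel":[48.5,-287,0],"roll":-6.8,"claw":1},{"travel":[48.5,-287,0],"roll":-6.8,"claw":1}]'

```text
clock: 19.4
tcp_pos: [0.5017, -0.0239, 0.1988]
tcp_rot: [-0.001, -0.168, 0.986, 0.001]
wrist_force: [0.8, 0.4, -0.4]
opening: 0.036
grip_force: 40.0
```

>>> apply_moves --motion '[{"travel":[0,0,0],"roll":0,"claw":1},{"travel":[0,0,20],"roll":0,"claw":1},{"travel":[0,0,40],"roll":0,"claw":1},{"travel":[0,0,55],"roll":0,"claw":1},{"travel":[0,0,58],"roll":0,"claw":1},{"travel":[0,0,58],"roll":0,"claw":1},{"travel":[0,0,58],"roll":0,"claw":1},{"travel":[0,0,58],"roll":0,"claw":1}]'

```text
clock: 20.4
tcp_pos: [0.5025, -0.024, 0.1422]
tcp_rot: [0.001, -0.168, 0.986, -0.0]
wrist_force: [1.0, -0.8, -0.8]
opening: 0.0359
grip_force: 40.0
```

```bash
python3 - <<'E'
from h import *
delta(501.1,-24.4,94,109.35)
p,d,K,T,m=snap("wrist"); cv2.imwrite("pics/w7.png",p); np.savez("w7.npz",p=p,d=d,K=K,T=T)
delta(501.1,-24.4,94,109.35)
E
```

```text
t 20.4 p [502.5 -24.  142.2] yaw 109.4 travel [ 1.5  0.1 48.2] roll 0.0 tilt [ 0.001 -0.    -1.   ] F [ 1.  -0.8 -0.8]
t 20.45 p [502.3 -23.9 142.2] yaw 109.4 travel [ 1.4  0.  48.2] roll 0.0 tilt [ 0.001 -0.    -1.   ] F [ 0.1 -0.1 -0.3]
```

View pics/w7.png

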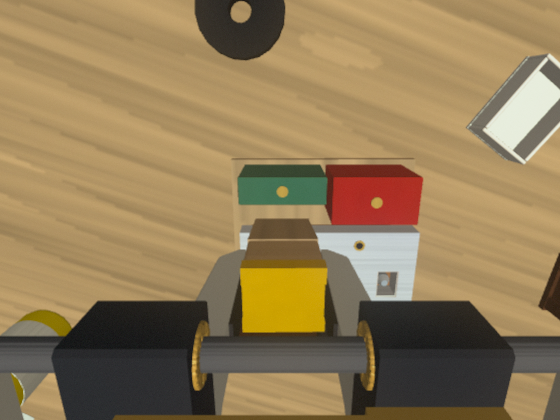

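The wedge is lined up with the green block (282,190) and clear of the red one (374,200). Its foot is just above the gap, so I'll lower it in stages.

>>> apply_moves --motion '[{"travel":[1.2,0,0],"roll":0,"claw":1},{"travel":[1.2,0,5],"roll":0,"claw":1},{"travel":[1.2,0,10],"roll":0,"claw":1},{"travel":[1.2,0,15],"roll":0,"claw":1},{"travel":[1.2,0,20],"roll":0,"claw":1},{"travel":[1.2,0,25],"roll":0,"claw":1},{"travel":[1.2,0,28],"roll":0,"claw":1},{"travel":[1.2,0,28],"roll":0,"claw":1}]'

```text
clock: 21.45
tcp_pos: [0.5008, -0.0242, 0.1134]
tcp_rot: [-0.0, -0.168, 0.986, 0.0]
wrist_force: [0.7, -0.3, -0.8]
opening: 0.0358
grip_force: 40.0
```

```bash
python3 - <<'E'
from h import *
delta(501.8,-24.4,94,109.35)
E
```

```text
t 21.45 p [500.8 -24.2 113.4] yaw 109.4 travel [-0.9 -0.6 19.4] roll 0.0 tilt [-0.  0. -1.] F [ 0.7 -0.3 -0.8]
```

>>> apply_moves --motion '[{"travel":[-0.3,0,3],"roll":0,"claw":1},{"travel":[-0.6,0,6],"roll":0,"claw":1},{"travel":[-0.9,0,9],"roll":0,"claw":1},{"travel":[-1.2,0,12],"roll":0,"claw":1},{"travel":[-1.4,0,14],"roll":0,"claw":1},{"travel":[-1.4,0,14],"roll":0,"claw":1},{"travel":[-1.4,0,14],"roll":0,"claw":1},{"travel":[-1.4,0,14],"roll":0,"claw":1}]'

```text
clock: 22.45
tcp_pos: [0.5024, -0.0237, 0.0996]
tcp_rot: [0.0, -0.168, 0.986, 0.0]
wrist_force: [-0.3, -0.3, -0.8]
opening: 0.0357
grip_force: 40.0
```

```bash
python3 - <<'E'
from h import *
delta(502.5,-24,94,109.35)
E
```

```text
t 22.45 p [502.4 -23.7  99.6] yaw 109.4 travel [-0.  -0.4  5.6] roll 0.0 tilt [ 0.  0. -1.] F [-0.3 -0.3 -0.8]
```

>>> apply_moves --motion '[{"travel":[0,0,1],"roll":0,"claw":1},{"travel":[0,0,2],"roll":0,"claw":1},{"travel":[0,0,3],"roll":0,"claw":1},{"travel":[0,0,4],"roll":0,"claw":1},{"travel":[0,0,5],"roll":0,"claw":1},{"travel":[0,0,5],"roll":0,"claw":1},{"travel":[0,0,5],"roll":0,"claw":1},{"travel":[0,0,5],"roll":0,"claw":1}]' --force 55

```text
clock: 23.45
tcp_pos: [0.5023, -0.0238, 0.0947]
tcp_rot: [0.0, -0.168, 0.986, -0.0]
wrist_force: [-3.0, -1.7, 1.7]
opening: 0.0353
grip_force: 55.0
```

>>> apply_moves --motion '[{"travel":[0,0,0.5],"roll":0,"claw":1},{"travel":[0,0,1],"roll":0,"claw":1},{"travel":[0,0,1.5],"roll":0,"claw":1},{"travel":[0,0,2],"roll":0,"claw":1},{"travel":[0,0,2],"roll":0,"claw":1},{"travel":[0,0,2],"roll":0,"claw":1},{"travel":[0,0,2],"roll":0,"claw":1},{"travel":[0,0,2],"roll":0,"claw":1}]'

```text
clock: 24.45
tcp_pos: [0.5025, -0.0238, 0.0938]
tcp_rot: [0.0, -0.169, 0.986, -0.0]
wrist_force: [-5.1, -0.6, 12.3]
opening: 0.0355
grip_force: 55.0
```

>>> apply_moves --motion '[{"travel":[0.2,0,0.3],"roll":0,"claw":1},{"travel":[0.4,0,0.6],"roll":0,"claw":1},{"travel":[0.4,0,0.9],"roll":0,"claw":1},{"travel":[0.4,0,1.1],"roll":0,"claw":1},{"travel":[0.4,0,1.1],"roll":0,"claw":1},{"travel":[0.4,0,1.1],"roll":0,"claw":1},{"travel":[0.4,0,1.1],"roll":0,"claw":1},{"travel":[0.4,0,1.1],"roll":0,"claw":1}]'

```text
clock: 25.45
tcp_pos: [0.5025, -0.0239, 0.0934]
tcp_rot: [0.001, -0.169, 0.986, -0.0]
wrist_force: [-6.1, 0.2, 17.9]
opening: 0.036
grip_force: 55.0
```

```bash
python3 - <<'E'
from h import *
delta(502.5,-24,94,109.35)
o=[]
for n in("side","wrist","scene"):
    p,d,K,T,m=snap(n); X=cloud(d,K,T); z=X[...,2]; h,s,v=cv2.split(cv2.cvtColor(p,cv2.COLOR_BGR2HSV))
    near=np.hypot(X[...,0]-.54,X[...,1]-.024); t=(s<60)&(v>110)&(near<.085)&(z>.048)&(z<.058)
    if t.sum()>50: print(n,rect(t,.054,K,T),np.percentile(z[t],[5,50,95]))
    if n=="side": c=cv2.resize(p[120:270,190:390],(800,600),interpolation=cv2.INTER_CUBIC); cv2.imwrite("pics/s8.png",c)
delta(502.5,-24,94,109.35)
E
```

```text
t 25.45 p [502.5 -23.9  93.4] yaw 109.4 travel [ 0.  -0.1 -0.6] roll 0.1 tilt [ 0.002 -0.    -1.   ] F [-6.1  0.2 17.9]
side (array([552.9, -11.4]), array([84.9, 66.7]), 15.9, [288, 192, 26, 22, 319]) [0.04973005 0.05363545 0.055808  ]
wrist (array([499.4,  48.6]), array([27.7, 58.2]), 20.3, [350, 259, 99, 42, 3337]) [0.05080036 0.05426109 0.05522378]
scene (array([539.4,  26.3]), array([ 84.8, 130.3]), 20.4, [290, 216, 50, 33, 812]) [0.05055798 0.05364061 0.05659938]
t 25.6 p [502.5 -23.9  93.4] yaw 109.4 travel [ 0.  -0.1 -0.6] roll 0.1 tilt [ 0.002 -0.    -1.   ] F [-6.5  0.  17.4]
```

View pics/s8.png

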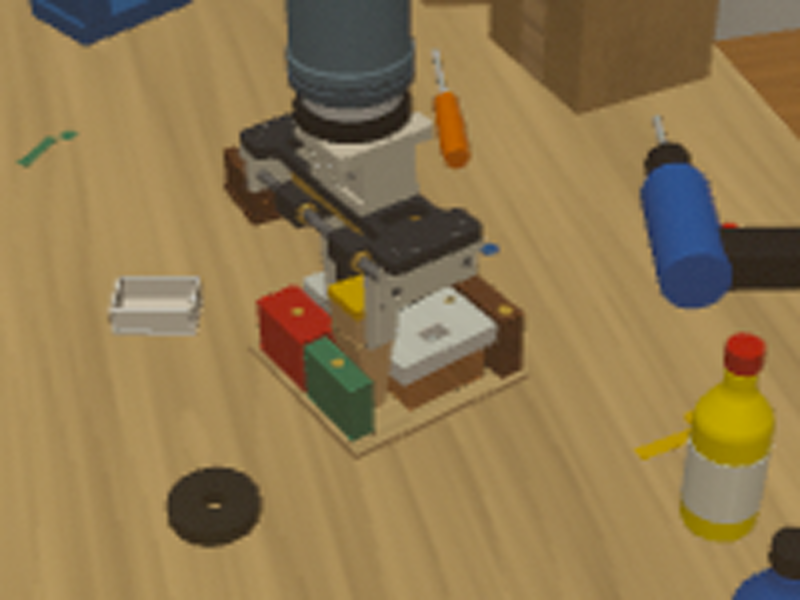

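The side view shows the wedge between green block (340,380) and template (440,330), which lies against the fence. I'll check parallelism by measuring the gap between template edge and red block.

```bash
python3 - <<'E'
from h import *
a=np.radians(19.35); ex=np.array([np.cos(a),np.sin(a)]); ey=np.array([-ex[1],ex[0]])
p,d,K,T,m=snap("wrist"); X=cloud(d,K,T); z=X[...,2]; h,s,v=cv2.split(cv2.cvtColor(p,cv2.COLOR_BGR2HSV))
def jg(mask):
    ys,xs=np.nonzero(mask); q=ray(np.c_[xs,ys],.054,K,T)[:,:2]-[542.5,25.2]; return q@ex,q@ey
xr,yr=jg(((h<8)|(h>172))&(s>150)&(z>.05)&(z<.058)); xt,yt=jg((s<60)&(v>110)&(z>.051)&(z<.058))
E=[]
for y0 in range(-64,64,6):
    r=xr[(abs(yr-y0)<3)&(xr>-95)&(xr<-45)]; t=xt[(abs(yt-y0)<3)&(xt>-60)&(xt<-20)]
    print(y0,r.max().round(1) if len(r)>10 else None,t.min().round(1) if len(t)>10 else None)
m=(abs(yt)<70)&(xt>-60)&(xt<45); print(yt[m].max(),xt[m].max())
cv2.imwrite("pics/w9.png",p); delta(502.5,-24,94,109.35)
E
```

```text
-64 None None
-58 None None
-52 None None
-46 None None
-40 None None
-34 None None
-28 None None
-22 None None
-16 None None
-10 None None
-4 None None
2 -50.9 None
8 -50.9 -44.5
14 -50.9 -44.5
20 -50.9 -45.1
26 -50.9 -45.1
32 -50.9 -45.1
38 -50.9 -45.1
44 -50.9 -45.1
50 -50.9 -45.1
56 -51.0 -45.8
62 -51.0 -45.1
65.68991553603757 43.04885637098701
t 25.65 p [502.5 -23.9  93.4] yaw 109.4 travel [ 0.  -0.1 -0.6] roll 0.1 tilt [ 0.002 -0.    -1.   ] F [-5.7 -0.1 17.9]
```

View pics/w9.png

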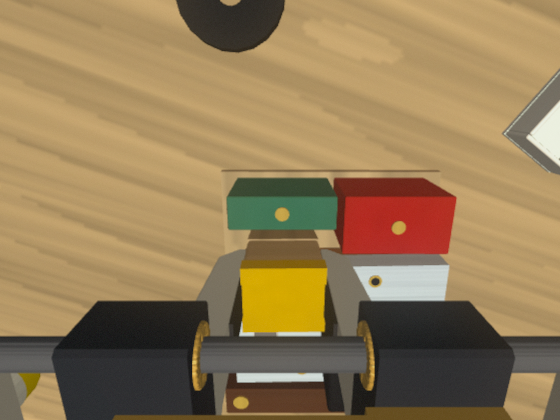

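The template's near edge is visible at (355–445, 266), with its darker side face above it. I'll fit the top edge by brightness, at subpixel accuracy.

```bash
python3 - <<'E'
from h import *
a=np.radians(19.35); ex=np.array([np.cos(a),np.sin(a)]); ey=np.array([-ex[1],ex[0]])
T=np.array(cams.camera_model("wrist")["world_from_camera"]);K=np.array(cams.camera_model("wrist")["K"])
p=cv2.imread("pics/w9.png"); g=cv2.GaussianBlur(p,(3,3),0)[...,2].astype(float); R=p[...,2].astype(float)-p[...,1]
print(g[246:276,400].astype(int).tolist())
def fit(c0,c1,r0,r1,sig,sgn):
    uv=[]
    for u in range(c0,c1):
        e=sgn*np.diff(sig[r0:r1,u]); i=int(e.argmax()); w=e[max(i-2,0):i+3].clip(0); uv.append((u,r0+max(i-2,0)+.5+(w*np.arange(len(w))).sum()/w.sum()))
    q=ray(uv,.054,K,T)[:,:2]-[542.5,25.2]; x,y=q@ex,q@ey
    k=np.polyfit(y,x,1); ok=abs(x-np.polyval(k,y))<.7; k=np.polyfit(y[ok],x[ok],1); print("slope",k[0].round(4),"x at y=0,33,60",np.polyval(k,[0,33,60]).round(2),ok.sum(),y.min().round(),y.max().round())
fit(362,440,258,274,g,1)
fit(342,445,244,258,R,-1)
E
```

```text
[176, 175, 175, 175, 175, 175, 170, 152, 134, 126, 124, 123, 123, 122, 122, 122, 123, 124, 131, 153, 181, 196, 199, 200, 202, 203, 202, 201, 202, 203]
slope -0.018 x at y=0,33,60 [-42.33 -42.93 -43.41] 78 14.0 60.0
slope -0.0004 x at y=0,33,60 [-50.66 -50.67 -50.68] 103 2.0 62.0
```

The template is about 0.018 rad out of parallel: within tolerance, but I can improve it. I'll wriggle the wedge gently with a bit more push.

>>> apply_moves --motion '[{"travel":[0,0,0.2],"roll":0.5,"claw":1},{"travel":[0,0,0.2],"roll":1,"claw":1},{"travel":[0,0,0.4],"roll":1.5,"claw":1},{"travel":[0,0,0.4],"roll":1.5,"claw":1},{"travel":[0,0,0.4],"roll":1,"claw":1},{"travel":[0,0,0.4],"roll":0.5,"claw":1},{"travel":[0,0,0.4],"roll":0.5,"claw":1},{"travel":[0,0,0.4],"roll":0.5,"claw":1}]'

```text
clock: 26.65
tcp_pos: [0.5026, -0.024, 0.0932]
tcp_rot: [0.001, -0.164, 0.986, -0.001]
wrist_force: [-6.4, 0.2, 19.0]
opening: 0.0355
grip_force: 55.0
```

```bash
python3 - <<'E'
from h import *
a=np.radians(19.35); ex=np.array([np.cos(a),np.sin(a)]); ey=np.array([-ex[1],ex[0]])
delta(502.5,-24,94,109.35)
p,d,K,T,m=snap("wrist"); g=cv2.GaussianBlur(p,(3,3),0)[...,2].astype(float); R=p[...,2].astype(float)-p[...,1]
def fit(c0,c1,r0,r1,sig,sgn):
    uv=[]
    for u in range(c0,c1):
        e=sgn*np.diff(sig[r0:r1,u]); i=int(e.argmax()); w=e[max(i-2,0):i+3].clip(0); uv.append((u,r0+max(i-2,0)+.5+(w*np.arange(len(w))).sum()/w.sum()))
    q=ray(uv,.054,K,T)[:,:2]-[542.5,25.2]; x,y=q@ex,q@ey
    k=np.polyfit(y,x,1); ok=abs(x-np.polyval(k,y))<.7; k=np.polyfit(y[ok],x[ok],1); print("slope",k[0].round(4),"x at y=0,33,60",np.polyval(k,[0,33,60]).round(2),ok.sum())
fit(362,440,258,274,g,1); fit(342,445,244,258,R,-1)
E
```

```text
t 26.65 p [502.6 -24.   93.2] yaw 108.9 travel [ 0.1 -0.  -0.8] roll -0.4 tilt [ 0.002 -0.001 -1.   ] F [-6.4  0.2 19. ]
slope -0.018 x at y=0,33,60 [-42.28 -42.88 -43.36] 78
slope -0.0023 x at y=0,33,60 [-50.57 -50.64 -50.7 ] 103
```

Still 0.016 rad, with the wedge pushing off-centre. I'll ease it up 8 mm, shift it 8 mm towards the template's middle (still within the green block) and press again.

>>> apply_moves --motion '[{"travel":[0,0,-4],"roll":-0.5,"claw":1},{"travel":[0,0,-9],"roll":-0.5,"claw":1},{"travel":[0,4,-9],"roll":-0.5,"claw":1},{"travel":[0,8,-9],"roll":-0.5,"claw":1},{"travel":[0,8,-8],"roll":-0.5,"claw":1},{"travel":[0,8,-6],"roll":-0.5,"claw":1},{"travel":[0,8,-4],"roll":-0.5,"claw":1},{"travel":[0,8,-3],"roll":-0.5,"claw":1}]'

```text
clock: 27.7
tcp_pos: [0.4997, -0.0164, 0.0943]
tcp_rot: [0.0, -0.168, 0.986, -0.0]
wrist_force: [0.0, 0.3, 5.1]
opening: 0.0354
grip_force: 55.0
```

>>> apply_moves --motion '[{"travel":[0,0,0.5],"roll":0,"claw":1},{"travel":[0,0,1],"roll":0,"claw":1},{"travel":[0,0,1.5],"roll":0,"claw":1},{"travel":[0,0,2],"roll":0,"claw":1},{"travel":[0,0,2.4],"roll":0,"claw":1},{"travel":[0,0,2.4],"roll":0,"claw":1},{"travel":[0,0,2.4],"roll":0,"claw":1},{"travel":[0,0,2.4],"roll":0,"claw":1}]'

```text
clock: 28.7
tcp_pos: [0.4999, -0.0165, 0.0933]
tcp_rot: [0.001, -0.168, 0.986, -0.0]
wrist_force: [-2.4, 1.5, 13.6]
opening: 0.0358
grip_force: 55.0
```

```bash
python3 - <<'E'
from h import *
a=np.radians(19.35); ex=np.array([np.cos(a),np.sin(a)]); ey=np.array([-ex[1],ex[0]])
delta(502.5,-24,94,109.35)
p,d,K,T,m=snap("wrist"); cv2.imwrite("pics/w10.png",p); g=cv2.GaussianBlur(p,(3,3),0)[...,2].astype(float); R=p[...,2].astype(float)-p[...,1]
def fit(c0,c1,r0,r1,sig,sgn):
    uv=[]
    for u in range(c0,c1):
        e=sgn*np.diff(sig[r0:r1,u]); i=int(e.argmax()); w=e[max(i-2,0):i+3].clip(0); uv.append((u,r0+max(i-2,0)+.5+(w*np.arange(len(w))).sum()/w.sum()))
    q=ray(uv,.054,K,T)[:,:2]-[542.5,25.2]; x,y=q@ex,q@ey
    k=np.polyfit(y,x,1); ok=abs(x-np.polyval(k,y))<.7; k=np.polyfit(y[ok],x[ok],1); print("slope",k[0].round(4),"x at y=0,33,60",np.polyval(k,[0,33,60]).round(2),ok.sum())
fit(362,424,258,274,g,1); fit(340,425,244,258,R,-1)
E
```

```text
t 28.7 p [499.9 -16.5  93.3] yaw 109.4 travel [ 0.  -8.  -0.7] roll 0.0 tilt [ 0.002 -0.001 -1.   ] F [-2.4  1.5 13.6]
slope -0.0124 x at y=0,33,60 [-41.95 -42.36 -42.7 ] 62
slope -0.0024 x at y=0,33,60 [-50.5  -50.58 -50.64] 85
```

Better: about 0.010 rad and within 1 mm. A final press to about 18 N.

>>> apply_moves --motion '[{"travel":[0,0,0.4],"roll":0,"claw":1},{"travel":[0,0,0.8],"roll":0,"claw":1},{"travel":[0,0,1.1],"roll":0,"claw":1},{"travel":[0,0,1.1],"roll":0,"claw":1},{"travel":[0,0,1.1],"roll":0,"claw":1},{"travel":[0,0,1.1],"roll":0,"claw":1},{"travel":[0,0,1.1],"roll":0,"claw":1},{"travel":[0,0,1.1],"roll":0,"claw":1}]'

```text
clock: 29.75
tcp_pos: [0.4999, -0.0165, 0.0929]
tcp_rot: [0.001, -0.169, 0.986, -0.001]
wrist_force: [-4.3, 1.0, 19.2]
opening: 0.0356
grip_force: 55.0
```

```bash
python3 -c "
from h import *
print(ticket.close_job())"
```

```text
the job is handed in; nothing more can be done
None
```

The job is handed in (no verdict was returned): the template is on the pegs, pressed to the fence to within about 1 mm and 0.01 rad at the last check, and the wedge is still gripped beside the green block with its foot near jig z = 14 mm under about 19 N of downward push.

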